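# Set up the gel caster

## Robot

A 6-joint arm with a two-finger parallel gripper is mounted at the origin on a cart in front of the work surface, level with it; the furniture and walls round the work are solid. World frame = base frame: x ahead of the robot, y to its left, z up, the work surface at z = 0. Lengths are in mm, angles in rad, forces in N, time in s.
With the tool pointing down it reaches from about 350 to 975 mm from the base axis. Payload 7.1 kg.
Tool frame: the origin (TCP) lies midway between the tips of the shut fingers; the grasp point (between the pads) lies 19 mm behind it (ctrl.tcp_to_grasp is the distance from the TCP to the grasp point, in mm); z points along the fingers, y is the line along which they close (so a half turn about z gives the same grasp; the last joint's range is limited). The gripper opens to 88 mm and grips with 3 to 60 N. Pads are 20 mm wide; open, the fingers measure 115 mm over their backs; the gripper's body (75 mm by 178 mm) begins 61 mm behind the grasp point.
Start: joints at [1.177, 0.423, 1.63, -0, 1.089, -0.019], TCP at [228.772, 581.608, 222.675] pointing down, gripper open.
Joint ranges: [-3, 3], [-0.9, 2.11], [0.09, 2.58], [-1.31, 4.45], [0.11, 2.69], [-2.54, 2.54]. Speed limits (rad/s): [2.39, 2.39, 3.01, 3.14, 3.14, 3.14].

## Interface

Orientations are given as a rotation vector (axis times angle).
In Python, from workcell import get_obs, cams, ticket, boxes_of, ctrl gives the robot as it stands.
- The arm moves only by the shell command python3 -m creep 'ROWS' [OPENING]. ROWS is JSON, one flat list of numbers, 4 for each row, row after row: the shift along the world's x, y, z in m, then the turn about the world's z in rad. In form: [tx, ty, tz, spin, tx, ty, tz, spin, ...]. A call has 1 to 10 rows; each row is the pose to reach, as a shift and turn from the pose commanded when the call began; what a row does not reach only later rows make up. A row lasts 1/12 s, in which the tool goes at most 41.7 mm and 7.16 degrees, less where a joint would pass 70% of its speed; a pose out of reach is approached as far as the arm can. A call with a gripper value outside its range is refused whole. OPENING is the opening, from 0 (shut) to 1 (fully open), set as the call begins (- or left out, the last holds). The fingers move at their own pace and stop on an object; the grip force is fixed at half the most. Time passes only in rows, so rows that repeat a pose let the fingers close. It gives the time, the measured TCP pose, the force, the opening and the grip force at its end, in the units of the state.
- get_obs(): the state, without advancing time (a new reading comes with each control period).
- cams.get_image(name): name is "scene" or "side" or "wrist"; returns (picture, depth): 420x560x3 uint8, red, green, blue; 420x560 float32, mm along the optical axis (not along the pixel's ray), 0 where there is no reading.
- cams.get_calibration(name): a dict with "mtx" (3x3 intrinsics, pixels), "R" (3x3) and "t" (3): a world point X has camera coordinates R X + t; the wrist camera has in their place "mount" (4x4, takes a point from camera to tool coordinates, whose origin is the TCP and whose axes are the flange's). Camera axes: x right, y down, z forward; pixel columns grow to the right and rows downward; lengths in mm; the calibration is good to about 2 mm. A picture is of the moment at which its call begins: read the wrist's pose just before it. get_calibration takes no time and is no camera call.
- ticket.close_job(): hands the job in; it is judged then, once.
Trained networks look in the newest picture that a camera, given by its name, has taken for a name from the list of things; names that differ only in an ending like _2 or _b are one class to them, and where a whole thing is asked for, a point or a joint stands for the part that bears it (a point fixed in the world has none). Each returns a list of dicts, best first, with "score" (0 to 1); they miss things now and then, are a little off and sometimes report something else, mostly with a low value. They report only what shows in the picture. A call takes as long as a camera call. They do not tell look-alikes from the thing itself.
- boxes_of(camera, target): "centre" ([column, row] in pixels, amid what is visible of it).
The state is a dict: "t": time; "qpos": joint angles; "qvel": joint speeds; "joint_torque": joint torques, N m; "ee_pos": TCP position; "orientation": TCP orientation; "ft_force": force on the tool from outside, world axes, zero at the start; "moment": the same for the moment, N m; "width": finger opening in mm; "grasp_force": force on a finger pad.
Only numpy, scipy, OpenCV 4.12 (cv2) and the standard library are available. Lean on these libraries where they do the work, as an engineer would, in place of code of your own. Each camera call takes 0.05 s, during which the arm holds its last target. There are 200 camera calls.

## Task

Set up the gel caster for pouring: lay the clear blue gel tray flat on the bed between the steel guide rods, then push the blue sliding dam up against it until the tray is shut tight between the two rubber gaskets. Last, hang the orange-backed comb, teeth down, across the tray in the slots of the caster's two comb posts, fully down. Leave the grey comb in its rack and do not disturb the flask, the beaker or the dropper bottle.

Things in the scene. Friction and masses are not known exactly. Their poses are not given: they have to be found in the camera images.
- caster: white caster fixed to the bench, base 250 x 112 mm. Origin: centre of its underside, on the bench. +x: the way the dam is pushed, from the sliding dam (-x end) to the fixed end wall (+x end); y across, z up. Bed top at z = 18 mm. Steel rods along x at y = +-36 mm, x = -106 to +60 mm, tops 5.5 mm above the bed, 66 mm clear between them. End wall 34 mm high above the bed, gasket face at x = +95 mm
- tray_home (a point): point of the caster on its bed at x = +45 mm, y = 0, z = 18 mm of the caster's frame, same axes: where the tray's origin lies once it is shut tight between the gaskets
- comb_seat (a point): point of the caster at x = +75, y = 0, z = 24 mm of its frame, same axes: where the comb's origin lies once it hangs fully down (comb's y along the caster's y, either way round). The two white posts beside it, at y = 36 to 44 mm either side, are 20 mm long in x, tops 34 mm above the bed; slot 7 mm wide in x, mouth widening to 15 mm, bottom 24 mm above the bed
- dam (a joint): travel of the blue sliding dam along the caster's +x, m: 0 = fully open (its gasket face at x = -65 mm of the caster's frame, 160 mm from the fixed gasket), about 0.060 = shut against a tray that is home, 0.064 = end of travel. Slides with about 3 N of friction, stays where it is left
- dam_back (a point): middle of the flat back face of the sliding dam (the face to push, looking to the caster's -x), 20 mm above the bed. The dam is a wall 62 mm wide, 34 mm high above the bed, 12 mm thick with its gasket; behind it lies a foot plate 24 mm long, 5 mm high above the bed, with gussets at y = +-28 mm, 14 mm high
- tray: loose gel tray of clear bluish plastic, 0.11 kg: 100 mm long (x), 62 mm wide over the walls (y), 30 mm high; floor and the two long walls 4 mm thick, short ends open. Origin: centre of its underside. The walls have comb notches at x = +-30 mm, 9 mm wide, 9 mm deep, mouths 15 mm. Same either way round. Can be gripped across its 62 mm width at the middle
- comb_orange: loose comb, orange back, 0.04 kg. Origin: middle of the line of teeth tips (underside); y along it, x through its thickness, z up. Teeth z = 0 to 18 mm, y = +-24 mm; white blade 5 mm thick, 92 mm long, z = 18 to 30 mm, its ends are ears that rest in the slots; orange back 8 mm thick (x), 44 mm long, z = 28 to 52 mm: the grip. Same either way round. Stands upright in the rack, lifts straight up
- comb_grey: bystander: loose comb with a grey back and ten finer teeth, else the size and frame of the orange one, in the other place of the rack, 70 mm away along the rack's x
- comb_rack: grey comb rack fixed to the bench, base 124 x 104 x 8 mm; origin: centre of its underside. Two pairs of clear slotted posts (tops 42 mm above the bench, slots like the caster's) at x = -35 and +35 mm, y = 36 to 44 mm either side. Which comb stands in which pair varies
- conical_flask: bystander: glass conical flask, 64 x 64 x 105 mm, origin at the centre of its underside
- beaker: bystander: glass beaker, 71 x 76 x 92 mm, origin at the centre of its underside
- dropper_bottle: bystander: amber dropper bottle, 34 x 34 x 63 mm, origin at the centre of its underside
Mind the look-alikes: they are no part of the job. Leave any green look-alike of the tray alone.

How it is judged:
By the outcome, as a careful person would: the job done as asked, in the order asked, and still so for the second after the job is handed in, with the robot touching nothing.
It also fails if it takes over 62 s, if anything falls off the work surface, if the arm or the gripper's body presses on something with over 40 N, if the wrist force passes 120 N, or if a joint passes its speed limit or range.

## Working session

There is one attempt and no reset: what is moved stays moved. The work goes in short steps, Python scripts to look and compute and a shell command to move; the robot and the scene stay as the last step left them, time stands still between calls to the robot, and variables do not carry over. Pictures are saved under pics/ and viewed, at most 10 in all, crops included, and the job is handed in when it is done.

```bash
mkdir -p pics; cat > h.py <<'E'
import numpy as np, cv2
from workcell import get_obs, cams, ticket, boxes_of, ctrl
from scipy.spatial.transform import Rotation as R
def snap(n):
    o=get_obs(); im,d=cams.get_image(n); c=cams.get_calibration(n)
    K=np.array(c["mtx"])
    if "mount" in c:
        T=np.eye(4);T[:3,:3]=R.from_rotvec(o["orientation"]).as_matrix();T[:3,3]=o["ee_pos"]
        M=T@np.array(c["mount"]); Rc=M[:3,:3]; tc=M[:3,3]
    else:
        Rc=np.array(c["R"]).T; tc=-Rc@np.array(c["t"]).ravel()
    return im,d,K,Rc,tc
def cloud(d,K,Rc,tc):
    v,u=np.mgrid[:d.shape[0],:d.shape[1]]
    P=np.stack([(u-K[0,2])/K[0,0]*d,(v-K[1,2])/K[1,1]*d,d],-1)
    return P@Rc.T+tc
def ray(u,v,z,K,Rc,tc):
    r=Rc@np.linalg.inv(K)@np.array([u,v,1.]); return tc+r*(z-tc[2])/r[2]
def save(im,f): cv2.imwrite("pics/"+f,cv2.cvtColor(im,cv2.COLOR_RGB2BGR))
E
python3 - <<'E'
from h import *
a=[]
for n in ["scene","side"]:
    im,d,K,Rc,tc=snap(n); np.savez(n,im=im,d=d,K=K,Rc=Rc,tc=tc); print(n,tc.round(),Rc[:,2].round(2)); save(im,n+".png")
    P=cloud(d,K,Rc,tc)
    for t in ["caster","dam_back","tray","comb_orange","comb_grey","comb_rack","conical_flask","beaker","dropper_bottle"]:
        for b in boxes_of(n,t)[:3]:
            u,v=np.array(b["centre"]).round().astype(int); print(t,u,v,round(b["score"],2),P[v,u].round())
E
```

```text
scene [-119. -720.  691.] [ 0.63  0.56 -0.54]
caster 249 229 0.74 [508. -51.  19.]
dam_back 267 231 0.93 [ 520. -106.   33.]
tray 170 198 0.89 [471. 257.   4.]
tray 268 159 0.61 [865. 216.   4.]
tray 334 276 0.48 [ 493. -339.   38.]
comb_orange 335 274 0.87 [ 494. -341.   45.]
comb_orange 326 295 0.45 [ 428. -365.   44.]
comb_grey 326 293 0.81 [ 426. -366.   52.]
comb_rack 332 305 0.97 [ 430. -381.   25.]
conical_flask 331 275 0.59 [ 491. -332.   38.]
conical_flask 315 195 0.57 [ 717. -110.   56.]
conical_flask 248 228 0.27 [512. -42.  15.]
beaker 256 167 0.55 [698. 109.  75.]
dropper_bottle 257 168 0.65 [702. 109.  70.]
dropper_bottle 271 192 0.49 [710.  57.   0.]
side [  499. -1115.   572.] [ 0.1   0.89 -0.44]
caster 246 221 0.65 [521. -34.  15.]
dam_back 247 230 0.9 [ 521. -105.   29.]
dam_back 334 217 0.62 [ 721. -112.   58.]
dam_back 247 222 0.19 [ 521. -106.   50.]
tray 224 180 0.87 [464. 272.  -2.]
tray 350 182 0.57 [838. 226.   0.]
comb_orange 239 288 0.61 [ 498. -367.   51.]
comb_orange 315 208 0.57 [695.  -4.  30.]
comb_grey 201 297 0.63 [ 431. -382.   46.]
comb_rack 219 313 0.7 [ 461. -378.    6.]
conical_flask 335 221 0.6 [ 724. -114.   48.]
beaker 321 180 0.96 [726.  97.  63.]
beaker 239 288 0.16 [ 498. -367.   51.]
dropper_bottle 313 206 0.83 [690.  -2.  35.]
dropper_bottle 224 182 0.41 [464. 252.   0.]
```

```bash
python3 - <<'E'
import cv2,numpy as np
a=cv2.imread("pics/scene.png")[120:360,110:400]; cv2.imwrite("pics/c.png",cv2.resize(a,None,fx=2.5,fy=2.5,interpolation=3))
E
```

```text
(no output)
```

View pics/c.png

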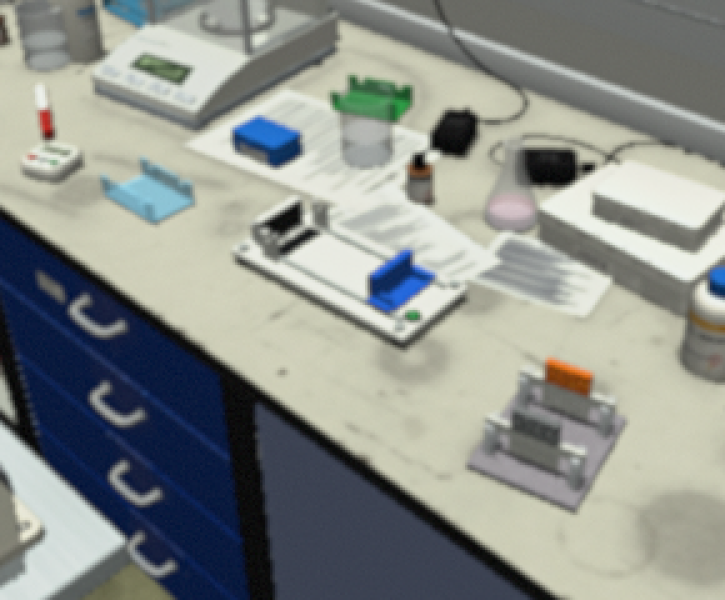

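Candidates for the tray: light-blue clear tray at (170,198), green look-alike on the beaker at (258,160), and a solid blue box at (217,176). I choose (170,198). The orange comb is at (338,272) and the grey one at (325,293). Next I go above the tray for the close crop.

```bash
python3 -m creep '[0.024,-0.032,0.01,0, 0.048,-0.064,0.02,0, 0.072,-0.096,0.03,0, 0.096,-0.128,0.04,0, 0.12,-0.16,0.05,0, 0.144,-0.192,0.06,0, 0.168,-0.224,0.07,0, 0.192,-0.256,0.07,0, 0.205,-0.29,0.07,0, 0.205,-0.32,0.07,0]'
python3 - <<'E'
from h import *
o=get_obs();print(o["t"],o["ee_pos"],o["orientation"],np.array(cams.get_calibration("wrist")["mount"]).round(2))
im,d,K,Rc,tc=snap("wrist");np.savez("w1",im=im,d=d,K=K,Rc=Rc,tc=tc);save(im,"w1.png");print(tc,Rc.round(2))
for b in boxes_of("wrist","tray")[:3]: print(b, ray(*b["centre"],15,K,Rc,tc))
E
```

```text
t: 1.83
ee_pos: [436.1, 259.7, 293.1]
orientation: [0.587, 3.084, 0.001]
ft_force: [-0.0, 0.5, -0.0]
width: 87.3
grasp_force: 0.0
1.8333 [436.05220458 259.72516067 293.12895068] [5.87164166e-01 3.08437542e+00 1.25660981e-03] [[  -0.     -0.96   -0.29   80.57]
 [   1.     -0.     -0.     -0.66]
 [   0.     -0.29    0.96 -162.77]
 [   0.      0.      0.      1.  ]]
[360.56282354 288.63950907 455.76427774] [[ 0.37  0.89  0.27]
 [ 0.93 -0.35 -0.11]
 [-0.    0.3  -0.96]]
{'centre': [357.0, 402.4], 'score': 0.86} [815.88350996 232.32116805  15.        ]
{'centre': [288.0, 191.8], 'score': 0.76} [469.03364277 254.60461907  15.        ]
```

View pics/w1.png

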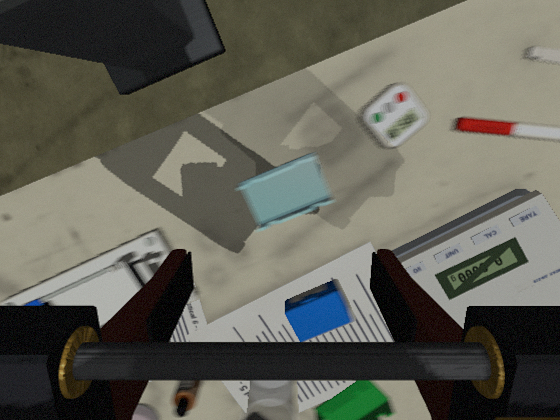

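The picture shows the clear light-blue tray alone at (287,191), long axis slightly tilted. The solid blue box is at (318,312) and the green tray at (355,405). The choice is confirmed.

```bash
python3 - <<'E'
from h import *
w=np.load("w1.npz");im,d,K,Rc,tc=[w[k] for k in ["im","d","K","Rc","tc"]]
P=cloud(d,K,Rc,tc); h=cv2.cvtColor(im,cv2.COLOR_RGB2HSV)
m=(h[...,0]>80)&(h[...,0]<110)&(h[...,1]>45); m=m.astype(np.uint8)
n,l,s,c=cv2.connectedComponentsWithStats(m); k=l[191,288]; print(s[k],c[k])
q=P[l==k]; print(np.percentile(q[:,2],[2,10,50,90,98]))
for lo,hi in [(-5,12),(22,40)]:
    a=q[(q[:,2]>lo)&(q[:,2]<hi)]; 
    if len(a)>20: print(lo,len(a),cv2.minAreaRect(a[:,:2].astype(np.float32)), a.mean(0))
# RANSAC-free: ray all mask pixel to z=30
v,u=np.where(l==k); print(cv2.minAreaRect(np.stack([u,v],1).astype(np.float32)))
# caster in the scene: bright bed etc
E
```

```text
[ 239  154   90   76 3316] [282.41767189 194.45506634]
[ 0.5874632   3.62415173  5.12623456 26.82815989 31.34051318]
-5 2567 ((466.42657470703125, 248.18495178222656), (61.326263427734375, 100.10762023925781), 2.866133689880371) [472.02482956 245.29578058   4.79526173]
22 468 ((467.5774230957031, 251.35403442382812), (62.108646392822266, 90.50466918945312), 1.8022816181182861) [466.0532497  248.18972478  28.28112215]
((283.52484130859375, 192.56137084960938), (53.69670486450195, 78.01802062988281), 67.96377563476562)
```

```bash
python3 -m creep '[0.008,-0.032,0,-0.115, 0.016,-0.064,0,-0.23, 0.024,-0.096,0,-0.345, 0.032,-0.128,0,-0.46, 0.04,-0.16,0,-0.575, 0.048,-0.192,0,-0.69, 0.056,-0.224,0,-0.805, 0.064,-0.256,0,-0.92, 0.07,-0.29,0,-1.035, 0.075,-0.32,0,-1.154]'
python3 -m creep '[0,0,0,0, 0,0,0,0]'
python3 - <<'E'
from h import *
im,d,K,Rc,tc=snap("wrist");np.savez("w2",im=im,d=d,K=K,Rc=Rc,tc=tc);save(im,"w2.png");print(tc,Rc.round(3))
for t in ["caster","dam_back","conical_flask","beaker","dropper_bottle"]:
  for b in boxes_of("wrist",t)[:2]: print(t,b, ray(*b["centre"],30,K,Rc,tc))
E
```

```text
t: 2.77
ee_pos: [509.4, -59.6, 292.9]
orientation: [2.18, 2.261, 0.001]
ft_force: [0.5, 0.6, -0.1]
width: 87.6
grasp_force: 0.0
t: 2.93
ee_pos: [509.1, -58.9, 292.6]
orientation: [-2.176, -2.266, -0.001]
ft_force: [-0.3, -0.2, 0.6]
width: 87.8
grasp_force: 0.0
[505.98834202  21.18631309 455.41207287] [[ 0.999  0.039  0.011]
 [ 0.04  -0.955 -0.295]
 [-0.001  0.295 -0.955]]
caster {'centre': [293.5, 139.2], 'score': 0.86} [521.79371602 -24.58477509  30.        ]
dam_back {'centre': [290.1, 211.6], 'score': 0.61} [ 522.03354128 -112.595309     30.        ]
conical_flask {'centre': [465.4, 211.4], 'score': 0.74} [ 737.34838723 -103.61883725   30.        ]
beaker {'centre': [491.0, 9.7], 'score': 0.65} [722.04257366 117.76299485  30.        ]
dropper_bottle {'centre': [447.2, 109.7], 'score': 0.65} [693.87313595  15.34835157  30.        ]
```

View pics/w2.png

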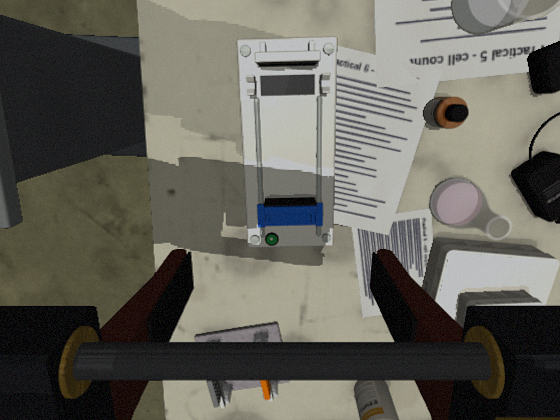

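The caster fills (238-337, 38-247): fixed wall at the top (288,58), dam at (290,214), posts at (250,87) and (325,84). The flask, bottle and beaker lie to the right (x≥690), clear of it.

```bash
python3 - <<'E'
from h import *
w=np.load("w2.npz");im,d,K,Rc,tc=[w[k] for k in ["im","d","K","Rc","tc"]]
P=cloud(d,K,Rc,tc); 
reg=np.zeros(d.shape,bool); reg[30:255,230:345]=1
z=P[...,2]
def rect(m,name):
    m=cv2.morphologyEx(m.astype(np.uint8),cv2.MORPH_OPEN,np.ones((2,2)))>0
    q=P[m]; r=cv2.minAreaRect(q[:,:2].astype(np.float32)); print(name,len(q),np.round(r[0],1),np.round(r[1],1),round(r[2],2),"med",np.median(q,0).round(1))
rect(reg&(z>8)&(z<60),"all")
rect(reg&(z>12)&(z<22),"bed")
h=cv2.cvtColor(im,cv2.COLOR_RGB2HSV)
blue=(h[...,0]>100)&(h[...,0]<130)&(h[...,1]>120)&reg
rect(blue,"dam blue"); rect(blue&(z>45),"dam top")
t=reg&(z>44)&(z<60)
n,l,s,c=cv2.connectedComponentsWithStats(t.astype(np.uint8))
for k in range(1,n):
    if s[k,4]>15: rect(l==k,"top%d %s"%(k,c[k].round()))
E
```

```text
all 19436 [519.8 -44.1] [114.2 258.8] 3.74 med [517.4 -24.9  19.2]
bed 14675 [519.8 -44.1] [114.2 258.8] 3.74 med [517.5 -20.2  18.9]
dam blue 1322 [519.1 -56.8] [ 81.2 157.5] 4.22 med [ 522.5 -119.3   27.9]
dam top 485 [525.9 -50.5] [141.8  64.1] 87.84 med [ 523.1 -104.5   52.7]
top1 [287.  58.] 850 [515.   60.6] [64.  49.6] 39.36 med [511.8  59.6  52.3]
top2 [250.  78.] 50 [472.7  38. ] [7. 5.] 3.54 med [473.4  38.1  50.5]
top3 [326.  77.] 56 [555.1  43.2] [12.9  6.3] 10.07 med [552.7  43.2  50.2]
top7 [326.  90.] 55 [555.5  29.7] [12.   6.5] 6.02 med [553.9  29.5  50.9]
top8 [251.  92.] 54 [472.7  24.3] [8.6 6.1] 4.4 med [473.6  24.3  50.7]
top9 [290. 209.] 610 [521.3 -49. ] [ 64.4 141.2] 1.73 med [ 522.4 -103.    52.4]
```

```bash
python3 -m creep '[-0.005,0.038,0,0, -0.01,0.076,0,0, -0.015,0.114,0,0, -0.02,0.152,-0.015,0, -0.025,0.19,-0.03,0, -0.03,0.228,-0.045,0, -0.036,0.266,-0.06,0, -0.042,0.3,-0.08,0, -0.042,0.308,-0.11,0, -0.042,0.308,-0.14,0]' 1
python3 -m creep '[0,0,-0.03,0, 0,0,-0.06,0, 0,0,-0.09,0, 0,0,-0.115,0, 0,0,-0.13,0, 0,0,-0.138,0, 0,0,-0.142,0, 0,0,-0.142,0, 0,0,-0.142,0]'
```

```text
t: 4.07
ee_pos: [466.5, 253.4, 152.4]
orientation: [2.168, 2.273, 0.005]
ft_force: [1.2, 0.2, -1.3]
width: 88.3
grasp_force: 0.0
t: 4.82
ee_pos: [467.3, 250.2, 11.4]
orientation: [2.173, 2.268, 0.002]
ft_force: [-0.1, -0.6, 0.3]
width: 88.0
grasp_force: 0.0
```

```bash
python3 -m creep '[0,0,0,0, 0,0,0,0, 0,0,0,0, 0,0,0,0, 0,0,0,0, 0,0,0,0, 0,0,0,0, 0,0,0,0]' 0.6
```

```text
t: 5.48
ee_pos: [467.3, 249.8, 11.2]
orientation: [2.174, 2.267, 0.002]
ft_force: [-1.1, -0.5, 5.9]
width: 61.8
grasp_force: 29.9
```

```bash
python3 -m creep '[0,0,0.02,0, 0,0,0.05,0, 0,0,0.085,0, 0,0,0.1,0, 0,0,0.1,0, 0,0,0.1,0]'
python3 - <<'E'
from h import *
o=get_obs()
im,d,K,Rc,tc=snap("wrist");save(im,"w3.png")
P=cloud(d,K,Rc,tc)
Rt=R.from_rotvec(o["orientation"]).as_matrix()
L=(P-np.array(o["ee_pos"]))@Rt
m=(d>0)&(abs(L[...,1])<32)&(L[...,2]>-25)&(L[...,2]<18)&(L[...,0]>-20)&(L[...,0]<90)
q=L[m];print(len(q),np.percentile(q,[0.5,2,50,98,99.5],axis=0).round(1))
for a,b in [(-25,-15),(-15,-5),(-5,5),(5,15)]:
    s=q[(q[:,2]>=a)&(q[:,2]<b)]; print(a,len(s),s.max(0).round(1) if len(s) else 0)
s=boxes_of("wrist","tray"); print(s[:2], o["width"])
E
```

```text
t: 5.98
ee_pos: [466.9, 249.7, 111.0]
orientation: [2.174, 2.267, 0.002]
ft_force: [-0.8, -0.5, -1.1]
width: 62.1
grasp_force: 29.9
22136 [[-19.5 -30.8 -22.5]
 [-17.9 -29.7 -20.3]
 [ 21.7   0.4   6.2]
 [ 55.6  30.7   7.7]
 [ 56.4  31.3   8.1]]
-25 3427 [ 56.9  31.9 -15. ]
-15 1588 [56.9 31.9 -5. ]
-5 1202 [56.8 31.7  5. ]
5 15919 [56.8 31.6 10.7]
[{'centre': [281.2, 240.9], 'score': 0.77}] 62.07818713966063
```

View pics/w3.png

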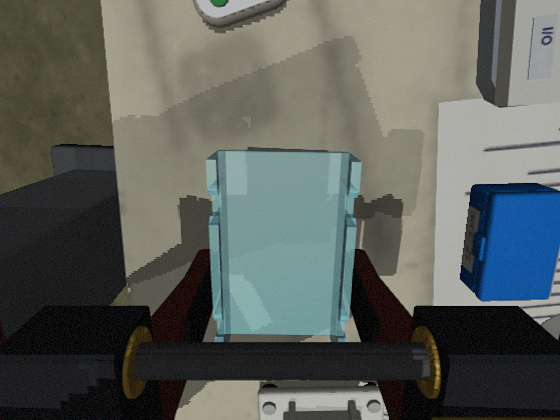

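The tray hangs level in the grip, its far end about 56 mm from the TCP, so its centre sits about 6 mm ahead (+y). I will correct for that when placing.

```bash
python3 -m creep '[0.006,-0.032,0,0.003, 0.012,-0.064,0,0.006, 0.018,-0.096,0,0.009, 0.024,-0.128,0,0.012, 0.03,-0.16,0,0.015, 0.036,-0.192,0,0.018, 0.042,-0.224,0,0.023, 0.049,-0.25,0,0.023, 0.049,-0.259,0,0.023, 0.049,-0.259,0,0.023]'
python3 -m creep '[0,0,-0.015,0, 0,0,-0.03,0, 0,0,-0.04,0, 0,0,-0.04,0, 0,0,-0.04,0]'
python3 - <<'E'
from h import *
o=get_obs(); print(o["ee_pos"])
im,d,K,Rc,tc=snap("wrist");save(im,"w4.png")
P=cloud(d,K,Rc,tc)
z=P[...,2]
t=((z>44)&(z<60)); n,l,s,c=cv2.connectedComponentsWithStats(t.astype(np.uint8))
for k in range(1,n):
    if s[k,4]>60:
        q=P[l==k]; r=cv2.minAreaRect(q[:,:2].astype(np.float32)); print(c[k].round(),s[k,4],np.round(r[0],1),np.round(r[1],1),round(r[2],1))
E
```

```text
t: 6.92
ee_pos: [514.8, -11.1, 109.1]
orientation: [-2.15, -2.288, 0.003]
ft_force: [-0.3, 0.1, -2.1]
width: 61.9
grasp_force: 29.9
t: 7.33
ee_pos: [514.8, -8.5, 69.8]
orientation: [-2.146, -2.292, 0.002]
ft_force: [0.6, -0.8, -0.9]
width: 61.9
grasp_force: 29.9
[514.80848172  -8.46233591  69.81489267]
[282. 119.] 3551 [510.8  61.1] [67.7 12. ] 3.8
[202. 157.] 184 [472.1  39.5] [8.1 6.2] 3.2
[363. 157.] 176 [551.8  44.3] [8.  6.8] 5.4
[202. 184.] 150 [471.5  26.1] [5.8 6.3] 6.0
[364. 185.] 125 [554.5  31.2] [4.6 6.6] 0.4
[282. 391.] 2081 [ 521.3 -102.5] [62.  13.8] 3.7
```

View pics/w4.png

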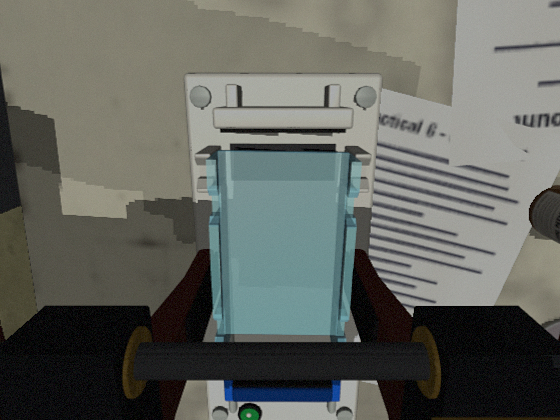

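The tray is centred over the bed, its end about 11 mm short of the end wall, parallel with the caster. Lowering.

```bash
python3 -m creep '[-0.0005,0.001,-0.015,0, -0.0005,0.001,-0.025,0, -0.0005,0.001,-0.032,0, -0.0005,0.001,-0.036,0, -0.0005,0.001,-0.038,0, -0.0005,0.001,-0.04,0, -0.0005,0.001,-0.04,0]'
python3 -m creep '[0,0,-0.001,0, 0,0,-0.002,0, 0,0,-0.002,0]'
```

```text
t: 7.97
ee_pos: [515.3, -8.4, 30.6]
orientation: [-2.148, -2.292, 0.0]
ft_force: [0.4, 0.7, -1.9]
width: 62.0
grasp_force: 29.9
t: 8.22
ee_pos: [515.6, -8.5, 29.3]
orientation: [2.148, 2.292, 0.001]
ft_force: [-1.6, 0.1, 4.3]
width: 62.1
grasp_force: 29.9
```

```bash
python3 -m creep '[0,0,0,0, 0,0,0,0, 0,0,0,0, 0,0,0.01,0, 0,0,0.04,0, 0,0,0.06,0, 0.002,-0.03,0.06,0, 0.005,-0.07,0.06,0, 0.007,-0.105,0.06,0, 0.009,-0.132,0.06,0]' 0.85
python3 -m creep '[0,0,0,0, 0,0,-0.01,0, 0,0,-0.03,0, 0,0,-0.05,0, 0,0,-0.056,0, 0,0,-0.056,0, 0,0,-0.056,0]' 0
python3 - <<'E'
from h import *
o=get_obs(); print(o["ee_pos"])
im,d,K,Rc,tc=snap("wrist");save(im,"w5.png")
P=cloud(d,K,Rc,tc); O=np.array([517.3,-39.7]);X=np.array([-.0642,.998]);Y=np.array([-.998,-.0642])
h=cv2.cvtColor(im,cv2.COLOR_RGB2HSV); m=(h[...,0]>80)&(h[...,0]<112)&(h[...,1]>40)&(h[...,1]<160)&(P[...,2]>10)&(P[...,2]<60)
q=P[m]; c=np.stack([(q[:,:2]-O)@X,(q[:,:2]-O)@Y,q[:,2]],1); print(len(c),np.percentile(c,[1,5,50,95,99],axis=0).round(1))
for nm,a in [("floor",c[(c[:,2]<28)]),("top",c[c[:,2]>40])]:
    if len(a)>9: print(nm,cv2.minAreaRect(a[:,:2].astype(np.float32)))
print((np.array(o["ee_pos"])[:2]-O)@X,(np.array(o["ee_pos"])[:2]-O)@Y)
E
```

```text
t: 9.05
ee_pos: [524.7, -142.6, 89.9]
orientation: [2.147, 2.291, 0.001]
ft_force: [-0.3, 0.7, 0.8]
width: 74.5
grasp_force: 0.0
t: 9.63
ee_pos: [524.0, -139.5, 32.5]
orientation: [-2.146, -2.293, 0.001]
ft_force: [0.0, 0.5, -0.1]
width: 31.6
grasp_force: 0.0
[ 524.0306973  -139.45894879   32.51972896]
2434 [[-95.5 -31.1  18.5]
 [-92.8 -29.6  21.7]
 [  0.1 -20.2  37.1]
 [ 16.   29.4  49.1]
 [ 18.7  36.1  51.6]]
floor ((-44.32267761230469, 1.4623565673828125), (128.4345703125, 85.31188201904297), 1.9949129819869995)
top ((-44.72401809692383, 0.19141006469726562), (62.07284927368164, 119.89920806884766), 89.71025848388672)
-99.9915416557395 -0.3127113905647336
```

View pics/w5.png

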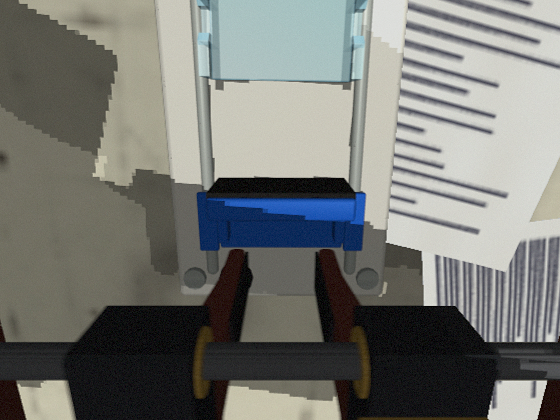

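The tray lies flat between the rods (205-358 at the image top), the dam is at (281,215), and the fingers are behind it, still shutting. Now push.

```bash
python3 -m creep '[0,0,0,0, 0,0,0,0, 0,0,0,0, 0,0.01,0,0, -0.001,0.02,0,0, -0.002,0.028,0,0, -0.002,0.035,0,0, -0.003,0.042,0,0, -0.003,0.048,0,0, -0.003,0.052,0,0]' 0
python3 -m creep '[0,0.004,0,0, -0.001,0.008,0,0, -0.001,0.011,0,0, -0.001,0.014,0,0]'
python3 -m creep '[0,0.002,0,0, 0,0.003,0,0, 0,0.003,0,0]'
```

```text
t: 10.52
ee_pos: [521.3, -87.6, 32.8]
orientation: [2.147, 2.293, -0.0]
ft_force: [-0.0, -2.7, 3.0]
width: 0.4
grasp_force: 1.6
t: 10.85
ee_pos: [520.3, -74.2, 32.7]
orientation: [2.148, 2.292, -0.0]
ft_force: [1.1, -3.8, 2.9]
width: 0.5
grasp_force: 2.1
t: 11.1
ee_pos: [520.1, -71.2, 32.6]
orientation: [-2.148, -2.292, 0.0]
ft_force: [0.8, -1.3, 1.4]
width: 0.4
grasp_force: 0.9
```

```bash
python3 -m creep '[0,0.001,0,0, 0,0.002,0,0, 0,0.003,0,0, 0,0.003,0,0]'
python3 -m creep '[0,0.001,0,0, 0,0.002,0,0, 0,0.002,0,0]'
python3 -m creep '[0,0.001,0,0, 0,0.002,0,0, 0,0.002,0,0]'
```

```text
t: 11.43
ee_pos: [519.9, -68.3, 32.6]
orientation: [-2.148, -2.292, 0.001]
ft_force: [-0.6, -4.4, 2.3]
width: 0.8
grasp_force: 1.7
t: 11.68
ee_pos: [519.8, -66.7, 32.6]
orientation: [-2.147, -2.293, 0.002]
ft_force: [-2.7, -8.1, 2.6]
width: 0.7
grasp_force: 3.7
t: 11.93
ee_pos: [519.9, -66.6, 32.6]
orientation: [2.145, 2.293, -0.004]
ft_force: [-3.5, -20.9, 2.6]
width: 0.5
grasp_force: 10.2
```

```bash
python3 -m creep '[0,0.001,0,0, 0,0.001,0,0, 0,0.001,0,0]'
python3 -m creep '[0,-0.01,0,0, 0.001,-0.02,0.01,0, 0.001,-0.03,0.04,0, 0,-0.06,0.08,0, -0.01,-0.095,0.12,0, -0.016,-0.13,0.155,0, -0.022,-0.165,0.19,0, -0.028,-0.205,0.21,0, -0.034,-0.245,0.22,0, -0.04,-0.285,0.22,0]' 
python3 -m creep '[0,-0.035,0,0, 0,-0.045,0,0, 0,-0.045,0,0, 0,-0.045,0,0]' 0.5
python3 - <<'E'
from h import *
o=get_obs(); print(o["ee_pos"])
im,d,K,Rc,tc=snap("wrist");np.savez("w6",im=im,d=d,K=K,Rc=Rc,tc=tc);save(im,"w6.png")
P=cloud(d,K,Rc,tc)
for b in boxes_of("wrist","comb_orange")[:2]: print(b)
h=cv2.cvtColor(im,cv2.COLOR_RGB2HSV); m=(h[...,0]>3)&(h[...,0]<20)&(h[...,1]>150)&(h[...,2]>100)&(P[...,2]>25)&(P[...,2]<70)
n,l,s,c=cv2.connectedComponentsWithStats(m.astype(np.uint8))
for k in range(1,n):
    if s[k,4]>40:
        q=P[l==k]; print(c[k].round(),s[k,4],np.percentile(q,[2,50,98],axis=0).round(1)); t=q[q[:,2]>np.percentile(q[:,2],98)-5]; print(cv2.minAreaRect(t[:,:2].astype(np.float32)))
E
```

```text
t: 12.18
ee_pos: [519.9, -66.5, 32.6]
orientation: [2.145, 2.293, -0.005]
ft_force: [-3.2, -26.1, 1.7]
width: 0.4
grasp_force: 13.1
t: 13.02
ee_pos: [486.1, -315.9, 249.4]
orientation: [2.144, 2.29, 0.003]
ft_force: [0.8, -0.3, -0.2]
width: 0.4
grasp_force: 0.0
t: 13.35
ee_pos: [485.0, -358.7, 245.3]
orientation: [-2.148, -2.29, -0.001]
ft_force: [-0.5, 0.1, 0.9]
width: 23.6
grasp_force: 0.0
[ 485.02656158 -358.7289797   245.2558593 ]
{'centre': [294.0, 166.9], 'score': 0.71}
[295. 168.] 325 [[ 490.3 -363.5   62.8]
 [ 497.4 -341.    66.7]
 [ 503.7 -323.2   68.5]]
((497.66741943359375, -343.82647705078125), (8.129782676696777, 42.38529586791992), 12.60476016998291)
```

View pics/w6.png

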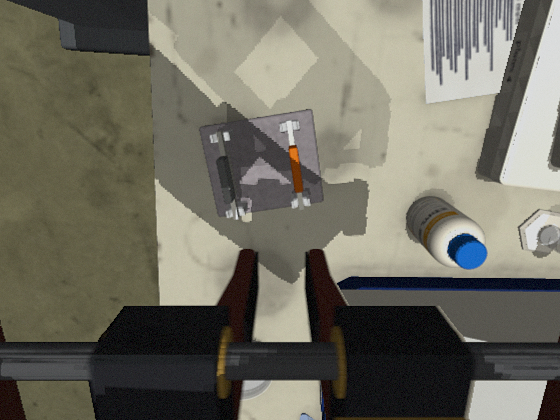

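The rack is at (262,163): orange comb on the right (296,168), grey on the left (228,175), turned about 12.6°. Going above the orange one.

```bash
python3 -m creep '[0.006,0.007,-0.03,0.08, 0.0127,0.015,-0.06,0.155, 0.0127,0.015,-0.09,0.155, 0.0127,0.015,-0.115,0.155, 0.0127,0.015,-0.125,0.155, 0.0127,0.015,-0.125,0.155, 0.0127,0.015,-0.125,0.155]'
python3 - <<'E'
from h import *
o=get_obs(); p=np.array(o["ee_pos"]); print(p,o["width"])
Rt=R.from_rotvec(o["orientation"]).as_matrix();print(np.degrees(np.arctan2(Rt[1,1],Rt[0,1])))
im,d,K,Rc,tc=snap("wrist")
P=cloud(d,K,Rc,tc)
h=cv2.cvtColor(im,cv2.COLOR_RGB2HSV); m=(h[...,0]>3)&(h[...,0]<20)&(h[...,1]>150)&(h[...,2]>100)&(P[...,2]>25)&(P[...,2]<75)
q=P[m]; print(len(q),np.percentile(q[:,2],[2,50,98])); t=q[q[:,2]>60]; print(cv2.minAreaRect(t[:,:2].astype(np.float32)), ((t-p)@Rt).min(0),((t-p)@Rt).max(0))
E
```

```text
t: 14.03
ee_pos: [498.5, -343.6, 121.0]
orientation: [-1.962, -2.453, -0.0]
ft_force: [0.6, -0.0, 0.2]
width: 43.8
grasp_force: 0.0
[ 498.51314182 -343.62754592  120.95125644] 43.8373284152887
12.66770183557739
642 [65.07974258 66.76386764 68.14924485]
((497.59722900390625, -344.321533203125), (7.633937835693359, 42.743282318115234), 12.804425239562988) [-21.86978925  -4.86834398  52.15856485] [20.86267729  2.77236305 58.03136691]
```

Well aligned; descend to z = 46 with a 1 mm shift, then grip.

```bash
python3 -m creep '[-0.001,-0.0005,-0.025,0, -0.001,-0.0005,-0.05,0, -0.001,-0.0005,-0.068,0, -0.001,-0.0005,-0.075,0, -0.001,-0.0005,-0.075,0, -0.001,-0.0005,-0.075,0]'
python3 -m creep '[0,0,0,0, 0,0,0,0, 0,0,0,0, 0,0,0,0, 0,0,0,0, 0,0,0,0, 0,0,0,0]' 0
```

```text
t: 14.58
ee_pos: [498.0, -345.5, 47.0]
orientation: [1.963, 2.45, 0.0]
ft_force: [-0.3, 0.0, 0.8]
width: 44.1
grasp_force: 0.0
t: 15.17
ee_pos: [497.3, -345.0, 45.9]
orientation: [1.964, 2.452, 0.0]
ft_force: [-0.3, 0.6, 2.8]
width: 7.5
grasp_force: 30.0
```

```bash
python3 -m creep '[0,0,0.015,0, 0,0,0.035,0, 0,0,0.065,0, 0,0,0.09,0, 0,0.01,0.105,0.1, 0.001,0.035,0.105,0.2, 0.003,0.065,0.105,0.31, 0.005,0.1,0.105,0.42, 0.007,0.13,0.105,0.53, 0.008,0.16,0.105,0.64]'
python3 -m creep '[0,0.03,0,0.11, 0.001,0.06,0,0.22, 0.002,0.09,0,0.33, 0.004,0.12,0,0.44, 0.005,0.15,0,0.55, 0.006,0.18,0,0.66, 0.007,0.205,0,0.775, 0.007,0.22,0,0.775, 0.007,0.22,0,0.775, 0.007,0.22,0,0.775]'
python3 - <<'E'
from h import *
o=get_obs(); p=np.array(o["ee_pos"]); print(p,o["width"])
Rt=R.from_rotvec(o["orientation"]).as_matrix();print(np.degrees(np.arctan2(Rt[1,1],Rt[0,1])))
im,d,K,Rc,tc=snap("wrist");save(im,"w7.png")
P=cloud(d,K,Rc,tc);z=P[...,2]
L=(P-p)@Rt
h=cv2.cvtColor(im,cv2.COLOR_RGB2HSV); m=(h[...,0]>3)&(h[...,0]<20)&(h[...,1]>150)&(h[...,2]>80)&(L[...,2]<10)&(d>0)
print("comb tool",np.percentile(L[m],[1,50,99],axis=0).round(1))
t=((z>44)&(z<60)); n,l,s,c=cv2.connectedComponentsWithStats(t.astype(np.uint8))
for k in range(1,n):
    if s[k,4]>40:
        q=P[l==k]; r=cv2.minAreaRect(q[:,:2].astype(np.float32)); print(c[k].round(),s[k,4],np.round(r[0],1),np.round(r[1],1),round(r[2],1))
E
```

```text
t: 16.0
ee_pos: [504.9, -183.5, 150.6]
orientation: [-1.086, -2.948, -0.0]
ft_force: [0.7, -0.1, -0.2]
width: 7.8
grasp_force: 30.0
t: 16.83
ee_pos: [512.0, 35.6, 150.5]
orientation: [0.103, -3.14, 0.0]
ft_force: [-1.0, 0.9, 0.2]
width: 7.5
grasp_force: 30.0
[511.98646146  35.59045572 150.5176634 ] 7.547597102800239
93.76683955087195
comb tool [[-18.8  -4.8 -22.1]
 [  4.2  -1.1 -20.8]
 [ 23.3   2.4 -19.1]]
[273. 157.] 112 [472.8  25.8] [8.1 5.8] 3.5
[292. 157.] 111 [471.9  39.6] [8.  5.7] 4.1
[314. 207.] 1670 [510.7  53.8] [67.5 27.1] 4.2
[173. 207.] 1756 [517.1 -42.7] [62.5 27.7] 3.7
[242. 171.] 468 [484.9   3.6] [ 4.5 50.2] 3.6
[242. 243.] 397 [542.8   5.1] [ 4.6 46.3] 3.7
[ 47. 410.] 928 [ 720.9 -170. ] [48.2 18.3] 87.1
[119. 412.] 453 [ 717.8 -105.3] [13.9 34.8] 16.9
```

View pics/w7.png

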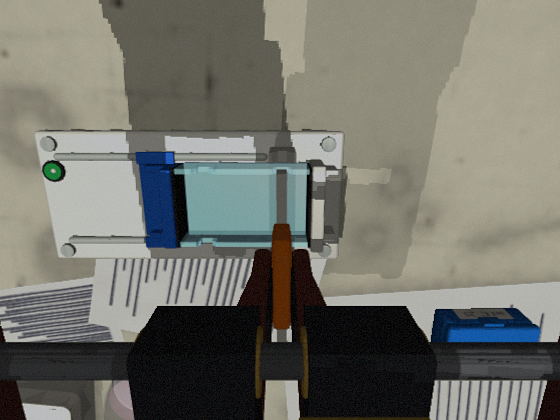

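The tray is shut between both gaskets (blue dam at (160,205), wall at (318,205)). The comb is gripped upright over the slots at (273-292,157). Lowering to just above them.

```bash
python3 -m creep '[0.001,0,-0.03,0, 0.0015,0,-0.055,0, 0.0015,0,-0.07,0, 0.0015,0,-0.08,0, 0.0015,0,-0.08,0, 0.0015,0,-0.08,0]'
python3 - <<'E'
from h import *
o=get_obs(); p=np.array(o["ee_pos"]); print(p,o["ft_force"])
Rt=R.from_rotvec(o["orientation"]).as_matrix()
im,d,K,Rc,tc=snap("wrist")
P=cloud(d,K,Rc,tc);z=P[...,2]
L=(P-p)@Rt
cv2.imwrite("pics/w8.png",cv2.resize(cv2.cvtColor(im[120:320,170:390],cv2.COLOR_RGB2BGR),None,fx=3,fy=3,interpolation=3))
m=(d>0)&(L[...,2]>-2)&(L[...,2]<12)&(L[...,0]>26)&(L[...,0]<50)&(abs(L[...,1])<12)
q=L[m];print("ear",len(q),np.percentile(q,[2,50,98],axis=0).round(1) if len(q) else 0)
m=(z>46)&(z<55)&(L[...,0]>33)&(L[...,0]<50)&(abs(L[...,1])<18)&(L[...,2]>13)
for s in (-1,1):
    q=L[m&(L[...,1]*s>0)]; print("post",s,len(q),np.percentile(q,[2,50,98],axis=0).round(1) if len(q) else 0)
E
```

```text
t: 17.38
ee_pos: [513.6, 34.3, 70.5]
orientation: [0.099, -3.139, 0.0]
ft_force: [-0.0, -0.6, 0.4]
width: 8.2
grasp_force: 30.0
[513.6062574   34.34098176  70.52475598] [-0.03227732 -0.56929636  0.39079471]
ear 485 [[26.6 -3.1 -0.1]
 [38.2 -1.1  1.2]
 [47.7  1.2  8.5]]
post -1 187 [[37.3 -8.8 17.1]
 [41.8 -6.3 18.7]
 [45.3 -3.8 23.2]]
post 1 222 [[37.6  4.5 16.8]
 [41.7  7.5 19.2]
 [45.3 10.5 23.4]]
```

View pics/w8.png

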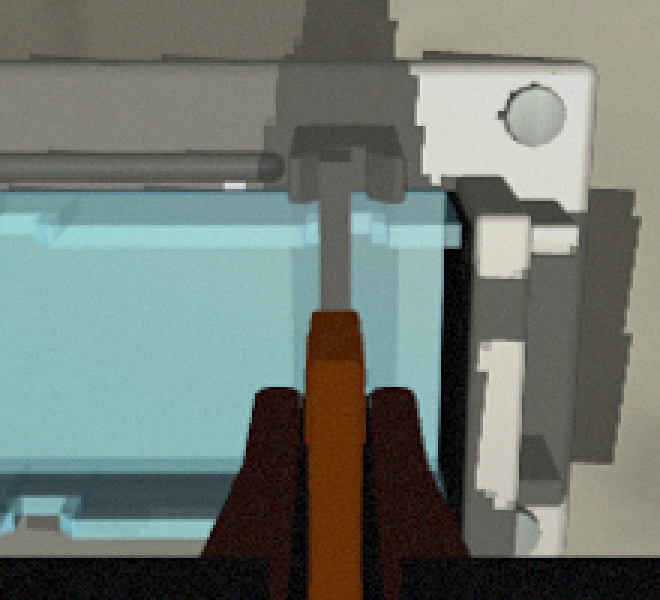

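The ear (335,170 in the crop) is just left of the middle of the slot (347), about 1.6 mm. Shift +y and lower.

```bash
python3 -m creep '[0,0.0016,0,0, 0,0.0016,-0.003,0, 0,0.0016,-0.006,0, 0,0.0016,-0.009,0, 0,0.0016,-0.011,0, 0,0.0016,-0.012,0, 0,0.0016,-0.012,0]'
python3 -m creep '[0,0,-0.001,0, 0,0,-0.002,0, 0,0,-0.002,0]'
```

```text
t: 18.02
ee_pos: [513.4, 36.7, 58.3]
orientation: [0.101, -3.139, 0.0]
ft_force: [-0.7, 0.2, -0.7]
width: 8.0
grasp_force: 30.0
t: 18.27
ee_pos: [513.6, 36.7, 56.5]
orientation: [0.101, -3.14, 0.0]
ft_force: [-0.8, -0.7, -1.0]
width: 7.4
grasp_force: 30.0
```

```bash
python3 -m creep '[0,0,-0.0005,0, 0,0,-0.001,0, 0,0,-0.001,0]'
python3 -m creep '[0,0,-0.0005,0, 0,0,-0.001,0, 0,0,-0.001,0]'
```

```text
t: 18.52
ee_pos: [513.7, 36.7, 55.8]
orientation: [-0.101, 3.14, 0.0]
ft_force: [-0.7, -0.4, 1.8]
width: 7.7
grasp_force: 30.0
t: 18.77
ee_pos: [513.8, 36.7, 55.7]
orientation: [-0.101, 3.14, 0.0]
ft_force: [-4.6, -0.1, 14.1]
width: 7.5
grasp_force: 30.0
```

Seated: firm contact at the expected height. Release and lift.

```bash
python3 -m creep '[0,0,0.001,0, 0,0,0.001,0, 0,0,0.001,0, 0,0,0.001,0, 0,0,0.02,0, 0,0,0.05,0, 0,0,0.085,0, 0,-0.03,0.11,0, 0,-0.06,0.13,0, 0,-0.06,0.13,0]' 0.22
python3 -m creep '[0,-0.03,0.03,0, 0,-0.05,0.06,0, 0.03,-0.05,0.08,0, 0.06,-0.05,0.1,0, 0.08,-0.05,0.1,0, 0.08,-0.05,0.1,0]'
python3 - <<'E'
from h import *
o=get_obs(); print(o["ee_pos"],o["width"])
im,d,K,Rc,tc=snap("wrist"); save(im,"w9.png")
P=cloud(d,K,Rc,tc)
h=cv2.cvtColor(im,cv2.COLOR_RGB2HSV); m=(h[...,0]>3)&(h[...,0]<20)&(h[...,1]>150)&(h[...,2]>80)&(P[...,2]>25)&(P[...,2]<110)&(d>200)
q=P[m]; print(len(q),np.percentile(q,[2,50,98],axis=0).round(1)); t=q[q[:,2]>72]; print(len(t) and cv2.minAreaRect(t[:,:2].astype(np.float32)))
a,_=cams.get_image("scene"); a=cv2.resize(a[175:265,190:310],None,fx=4.2,fy=4.2,interpolation=3)
b=im[60:330,90:390]; H=378; b=cv2.resize(b,None,fx=H/270,fy=H/270); a=a[:H,:800-b.shape[1]]
save(np.hstack([a,b]) if a.shape[0]==b.shape[0] else b,"w10.png")
E
```

```text
t: 19.6
ee_pos: [516.2, -26.6, 188.6]
orientation: [-0.098, 3.133, -0.003]
ft_force: [0.9, -0.0, 1.0]
width: 19.5
grasp_force: 0.0
t: 20.1
ee_pos: [597.4, -73.3, 285.2]
orientation: [-0.1, 3.136, -0.001]
ft_force: [-0.6, -0.3, 0.2]
width: 19.3
grasp_force: 0.0
[597.42994645 -73.26953682 285.17363934] 19.25449209665282
563 [[491.9  -1.4  44.9]
 [519.7  32.7  75.8]
 [698.8  39.2  77.9]]
((511.56707763671875, 35.113037109375), (41.28042984008789, 8.354779243469238), 3.6030256748199463)
```

View pics/w10.png

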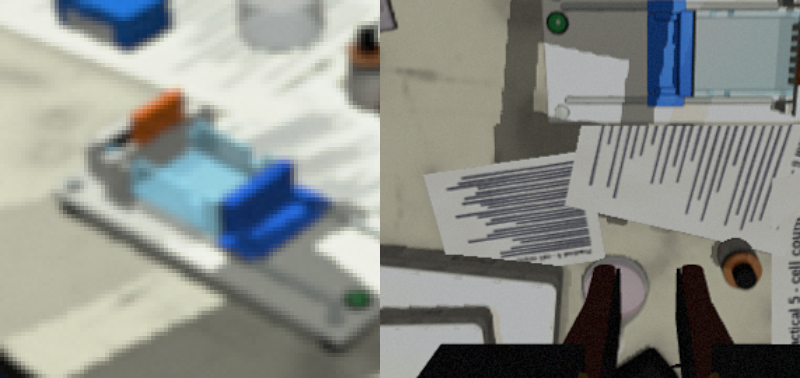

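The pictures show the comb upright across the tray (its top measured at 76 mm, the fully-down height), with the tray shut between the dam and the end wall. The flask and bottle are in place. Handing in.

```bash
python3 -c "
from workcell import ticket
print(ticket.close_job())"
```

```text
the job is handed in; nothing more can be done
None
```

I handed the job in at about 20 s: the tray is shut tight between the gaskets, the orange comb is fully down in its slots, and the grey comb, flask, beaker and dropper bottle were not touched.

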